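# Ease the heavy lid of the gun-parts soak tank shut until its catch snaps

### The arm

A 6-joint arm with a two-finger parallel gripper is mounted at the origin on the work surface. World frame = base frame: x ahead of the robot, y to its left, z up, the work surface at z = 0. Lengths are in m, angles in rad, forces in N, time in s.
With the tool pointing down it reaches from about 0.375 to 0.9 m from the base axis. Payload 3.1 kg.
Tool frame: the origin (TCP) lies midway between the tips of the shut fingers; the grasp point (between the pads) lies robot.grip_depth behind it (robot.grip_depth is the distance from the TCP to the grasp point, in m); z points along the fingers, y is the line along which they close (so a half turn about z gives the same grasp; the last joint's range is limited). The gripper opens to 87 mm and grips with 3 to 60 N. Pads are 19 mm wide; open, the fingers measure 117 mm over their backs; the gripper's body (75 mm by 190 mm) begins 51 mm behind the grasp point.
Start: joints at [-1.405, 0.527, 1.433, -0, 1.181, -0.178], TCP at [0.211, -0.588, 0.199] pointing down, gripper open.
Joint ranges: [-3.08, 3.08], [-0.75, 2.2], [0.22, 2.44], [-1.43, 4.57], [0, 2.65], [-2.85, 2.85]. Speed limits (rad/s): [2.79, 2.79, 3.14, 3.14, 3.14, 3.14].

### API

Orientations are given as a unit quaternion [x, y, z, w].
In Python, from rig import robot gives the robot as it stands.
- The arm moves only by the shell command python3 -m creep 'ROWS' [OPENING] [FORCE]. ROWS is a JSON list of rows, 1 to 20 of them, each of 4 numbers: dx, dy, dz in m, then a turn about the tool's z in rad; each row shifts and turns the commanded pose from where the row before left it, along the tool's axes as they then stand; what a row does not reach is not made up. A row lasts 1/12 s, in which the tool goes at most 0.0417 m and 0.125 rad, less where a joint would pass 70% of its speed; a pose out of reach is approached as far as the arm can. OPENING is the finger opening in m, set as the command begins (- or left out keeps the last). The fingers move at their own pace and stop on an object; FORCE is the grip in N (left out, the last holds). Time passes only in rows, so rows that do not move let the fingers close. It prints the time, the measured TCP pose, the force, the opening and the grip force at its end. Input that does not fit is refused with a message, and nothing moves.
- robot.get_obs(): the state, without advancing time (a new reading comes with each control period).
- robot.camera(name): name is "scene" or "top"; returns a dict with "img" (400x640x3 uint8, red, green, blue), "fx", "fy", "cx", "cy" (pixels), "xyz" and "attitude" of the camera in the world. Camera axes: x right, y down, z forward; pixel columns grow to the right and rows downward; lengths in m; the calibration is good to about 2 mm. A picture is of the moment at which its call begins. There is no depth.
- robot.hand_in(): hands the job in; it is judged then, once.
The state is a dict: "time": time; "q": joint angles; "joint_velocities": joint speeds; "joint_torque": joint torques, N m; "position": TCP position; "tool_rot": TCP orientation; "ft_force": force on the tool from outside, world axes, zero at the start; "moment": the same for the moment, N m; "grip_width": finger opening in m; "grip_force": force on a finger pad.
Only numpy, scipy, OpenCV 4.12 (cv2) and the standard library are available. Lean on these libraries where they do the work, as an engineer would, in place of code of your own. Each camera call takes 0.05 s, during which the arm holds its last target. There are 200 camera calls.

### The job

Close the steel soak tank: bring its heavy lid forward from where it stands open, ease it down under control all the way so that it never drops or slams, then press it down on its rubber seal until the catch snaps and holds it fully shut by itself, and let go. Press firmly but do not force it, and leave the other things on the bench as they are.

Things in the scene. Friction and masses are not known exactly. Their poses are not given: they have to be found in the camera images.
- tank: Open steel soak tank, 200 x 300 mm and 105 mm high, standing fixed on the bench, turned about the vertical. Origin under the middle of its floor; x points from the front (with the catch) to the hinge side, y along the hinge, z up. The hinge axis runs along y, 112 mm behind the origin and 109 mm above the bench.
- lid (a joint): Lid angle in rad: 0 level and fully shut, 1.57 upright, 1.75 at its backstop; starts at 1.60 to 1.70. Its stiff hinge holds it only within about 0.15 rad of upright; further forward it falls. Lid alone, 1.2 to 1.7 kg: 8 to 11 N carry it at the handle when level. Held by the catch it rests at about 0.008; on the seal alone, at 0.02 to 0.06.
- lid_handle (a point): Middle of the lid's bow handle: a round steel bar, 12 mm thick, 130 mm long, parallel to the hinge, free all round: 36 mm clear of the lid's outer face. It lies 175 mm from the hinge axis along the lid and 45 mm off the lid's underside plane, so with lid angle a it is at x = 112 - 175 cos a + 45 sin a, z = 109 + 175 sin a + 45 cos a (mm, tank frame).
- lid_hinge (a point): Middle of the hinge axis, in the plane of the lid's underside. The lid is a 324 mm wide, 3 mm steel plate that reaches 238 mm from the axis; at its front edge a 30 mm wide tongue hangs 36 mm down and enters the catch.
- seal: Black rubber bulb seal on the rim (its frame is the tank's while free). The lid meets it at about 0.06 rad (10 mm at the handle) and sinks it like a spring; the lid's weight alone does not shut it. From there a growing downward push at the handle, 9 to 16 N at the last, snaps the catch at about 0.006 rad; the lid bottoms at -0.004 rad. Over about 25 N at the handle forces it.
- catch (a joint): Spring bolt of the slam catch in the middle of the tank's front, 83 mm up: 0 fully out, up to 0.0085 m pushed in. The lid's tongue pushes it back, and it springs out over the tongue once the lid is fully down.
- gun_cup: Bystander: aluminium gun cup in the tank, 68 mm across, 70 mm high; origin under its centre.
- air_cap: Bystander: small brass ring, 34 mm across, on the tank's floor; origin under its centre.
- tape_roll: Bystander: roll of masking tape lying before the tank's front, 100 mm across, 24 mm high; origin under its centre.
- mix_cup: Bystander: white open mixing cup beside the tank, 84 mm across, 95 mm high; origin under its centre.
- spanner: Bystander: steel spanner, 170 mm long, lying flat behind the tank's hinge side; origin under its middle.
- spray_gun: Bystander: metal spray gun lying on its side, 170 x 150 mm, 33 mm high; origin under the rear of its body.
- paint_tin: Bystander: paint tin, 108 mm across, 130 mm high, on the bench's left; origin under its centre.
- sand_block: Bystander: grey sanding block, 125 x 68 x 30 mm; origin under its centre.

How it is judged:
By the outcome, as a careful person would: the job done as asked, in the order asked, and still so for the second after the job is handed in, with the robot touching nothing.
It also fails if it takes over 51 s, if anything falls off the work surface, if the arm or the gripper's body presses on something with over 40 N, if the wrist force passes 120 N, or if a joint passes its speed limit or range.

## Working session

There is one attempt and no reset: what is moved stays moved. The work goes in short steps, Python scripts to look and compute and a shell command to move; the robot and the scene stay as the last step left them, time stands still between calls to the robot, and variables do not carry over. Pictures are saved under pics/ and viewed, at most 10 in all, crops included, and the job is handed in when it is done.

```bash
ls; mkdir -p pics
python3 - <<'E'
from rig import robot
import cv2
print(robot.grip_depth, robot.get_obs())
for n in("scene","top"):
    c=robot.camera(n); cv2.imwrite(f"pics/{n}0.png",c["img"][:,:,::-1]); print({k:v for k,v in c.items() if k!="img"})
E
```

```text
pics
0.0187 {'time': 0.0, 'q': array([-1.40450696e+00,  5.28470969e-01,  1.43383982e+00, -1.02009138e-06,
        1.18139148e+00, -1.78498572e-01]), 'joint_velocities': array([-8.16464852e-04,  6.28436907e-04,  4.02971302e-05,  9.60591600e-04,
        1.18670412e-03, -8.52176593e-05]), 'joint_torque': array([-7.00044166e-04, -4.40039349e+01, -1.76592708e+01,  6.32393430e-02,
        5.82275062e-02, -1.73384715e-04]), 'position': array([ 0.21115092, -0.58745884,  0.1983886 ]), 'tool_rot': array([ 9.85176344e-01,  1.71541418e-01,  5.96747385e-06, -1.05478769e-03]), 'ft_force': array([-0.03468618,  0.56481577, -0.25299737]), 'moment': array([-0.02908941, -0.01980041,  0.04352857]), 'grip_force': 0.0, 'grip_width': 0.08699957812959419}
{'fx': 420.66575624419096, 'fy': 420.66575624419096, 'cx': 316.74583634574054, 'cy': 200.7922502179813, 'xyz': array([0.1882073 , 0.35543831, 1.08611658]), 'attitude': array([-0.43130283,  0.86340962, -0.23687758,  0.1113136 ])}
{'fx': 460.0452608596538, 'fy': 460.0452608596538, 'cx': 318.11109612727944, 'cy': 197.7399894551944, 'xyz': array([0.47641306, 0.00490081, 1.4511106 ]), 'attitude': array([-0.69762662,  0.71508022, -0.03210899,  0.03076336])}
```

View pics/scene0.png

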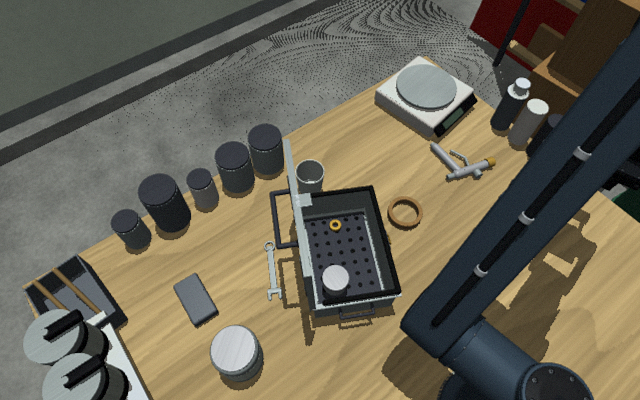

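View pics/top0.png

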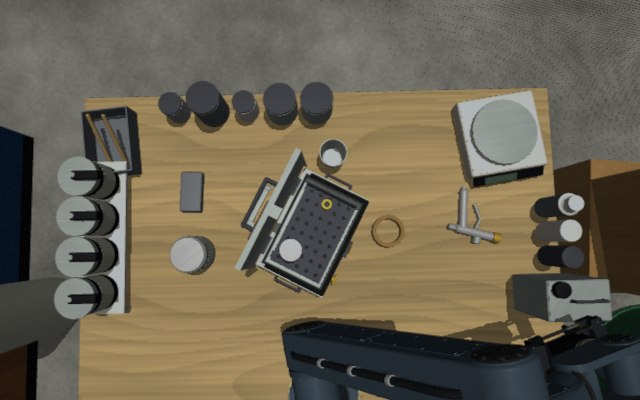

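The tank sits about (305,235) in top view, with its hinge side to the left and the catch to the right. The lid stands open with the bow handle on its left (around (262,205) in top, (285,218) in scene). Next I'll zoom in.

Run:
```python
import cv2
a=cv2.imread("pics/top0.png")[140:300,220:380]; b=cv2.imread("pics/scene0.png")[130:330,250:420]
cv2.imwrite("pics/tz.png",cv2.resize(a,(592,592),interpolation=cv2.INTER_CUBIC))
cv2.imwrite("pics/sz.png",cv2.resize(b,None,fx=3,fy=3,interpolation=cv2.INTER_CUBIC))
```

```text
(no output)
```

View pics/tz.png

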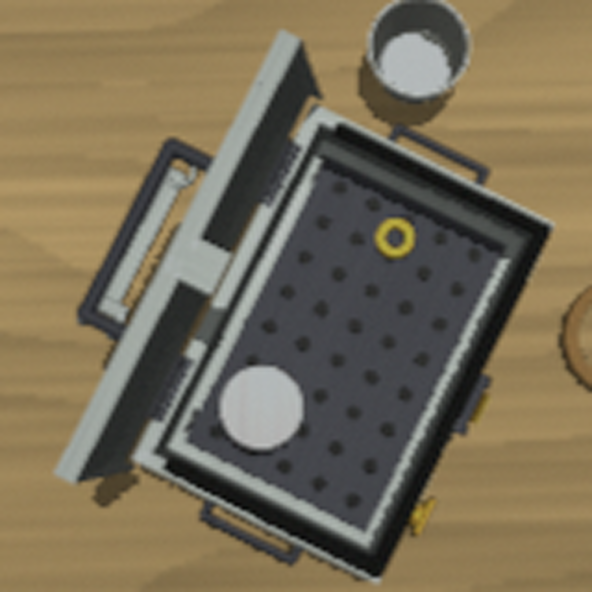

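View pics/sz.png

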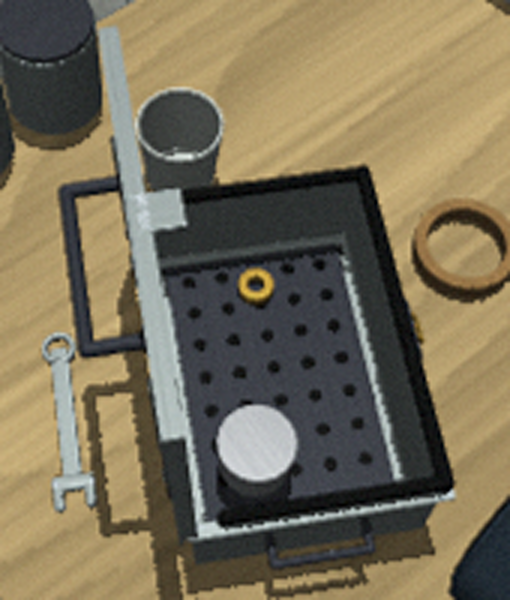

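Top crop: rim corners at (552,225), (380,580), (135,460), (320,105); handle bar ends at (172,146) and (88,318). Scene crop: bar ends at (68,190) and (85,350); rim corners at (365,172), (452,490), (193,530).

```bash
cat > fit.py <<'E'
import numpy as np
from scipy.spatial.transform import Rotation as R
from scipy.optimize import least_squares
cams={'t':(460.0453,318.1111,197.74,[0.47641306,0.00490081,1.4511106],[-0.69762662,0.71508022,-0.03210899,0.03076336]),
's':(420.6658,316.7458,200.7923,[0.1882073,0.35543831,1.08611658],[-0.43130283,0.86340962,-0.23687758,0.1113136])}
def proj(c,P):
    f,cx,cy,p,q=cams[c]; v=R.from_quat(q).inv().apply(P-np.array(p)); return np.array([cx+f*v[0]/v[2],cy+f*v[1]/v[2]])
def world(x,T): 
    c,s=np.cos(x[2]),np.sin(x[2]); return np.array([x[0]+c*T[0]-s*T[1],x[1]+s*T[0]+c*T[1],T[2]])
def handle(a): return np.array([.112-.175*np.cos(a)+.045*np.sin(a),0,.109+.175*np.sin(a)+.045*np.cos(a)])
if __name__=="__main__":
    t=lambda u,v:np.array([220+u/3.7,140+v/3.7]); s=lambda u,v:np.array([250+u/3,130+v/3])
    rim=[('t',-.1,-.15,t(552,225)),('t',-.1,.15,t(380,580)),('t',.1,.15,t(135,460)),('t',.1,-.15,t(320,105)),
         ('s',-.1,-.15,s(365,172)),('s',-.1,.15,s(452,490)),('s',.1,.15,s(193,530))]
    bar=[('t',-1,t(172,146)),('t',1,t(88,318)),('s',-1,s(68,190)),('s',1,s(85,350))]
    def res(x):
        r=[proj(c,world(x,[a,b,.105]))-p for c,a,b,p in rim]
        h=handle(x[3]); r+=[proj(c,world(x,h+[0,g*x[4],0]))-p for c,g,p in bar]
        return np.concatenate(r)
    o=least_squares(res,[.376,.02,1.1,1.65,.06],loss='soft_l1'); x=o.x; print(x.round(4)); print(res(x).reshape(-1,2).round(1).tolist())
    for a in (x[3],1.45,1,.5,0):
        w=world(x,handle(a)); print(a,w.round(4),np.hypot(w[0],w[1]).round(3))
    print("dir tank x",np.cos(x[2]),np.sin(x[2]))
E
python3 fit.py
```

```text
[0.4951 0.014  1.0841 1.6335 0.0656]
[[-1.4, 1.0], [-0.4, -2.1], [4.0, -0.9], [0.3, 3.3], [-0.5, 1.1], [-1.4, -0.2], [2.7, -0.6], [0.3, -0.2], [-0.5, -0.8], [-0.1, 0.5], [1.1, 0.4]]
1.6334826457669722 [0.5736 0.1624 0.2808] 0.596
1.45 [0.5585 0.1338 0.2881] 0.574
1 [0.521  0.0629 0.2806] 0.525
0.5 [ 0.4857 -0.0037  0.2324] 0.486
0 [ 0.4656 -0.0417  0.154 ] 0.467
dir tank x 0.4677464550872574 0.8838626894225733
```

```bash
python3 -m creep '[[0, 0, -0.04, -0.123], [0, 0, -0.04, -0.123], [0, 0, -0.04, -0.123], [0, 0, -0.04, -0.123], [0, 0, -0.04, -0.123], [0, 0, -0.04, -0.125], [0.035, -0.001, 0, 0], [0.035, -0.001, 0, 0], [0.035, -0.001, 0, 0], [0.035, -0.001, 0, 0], [0.035, -0.001, 0, 0], [0.035, -0.001, 0, 0], [0.035, -0.001, 0, 0], [0.035, -0.001, 0, 0], [0.035, -0.001, 0, 0], [0.035, -0.001, 0, 0]]' 0.0 10
cat > rel.py <<'E'
import sys,numpy as np
from rig import robot
from fit import *
x=[0.4951,0.014,1.0841]
o=robot.get_obs(); r=R.from_quat(o['tool_rot']); p=o['position']
d=p-np.array([x[0],x[1],0]); c,s=np.cos(x[2]),np.sin(x[2])
print('t',o['time'],'tank-frame TCP',np.round([c*d[0]+s*d[1],-s*d[0]+c*d[1],p[2]],4),'F',o['ft_force'].round(1),'w',round(o['grip_width'],4))
X,Y=r.as_matrix()[:2,0],r.as_matrix()[:2,1]
print('toolx in tank',(c*X[0]+s*X[1]).round(3),(-s*X[0]+c*X[1]).round(3))
fx=np.array([c,s,0])@o['ft_force']; print('Fx tank',fx.round(2))
E
python3 rel.py
```

```text
time: 1.43
position: [0.3661, -0.2721, 0.439]
tool_rot: [0.857, 0.516, -0.0, -0.0]
ft_force: [-0.0, -0.1, -0.1]
grip_width: 0.0009
grip_force: 0.0
t 1.4333 tank-frame TCP [-0.3133 -0.0198  0.439 ] F [-0.  -0.1 -0.1] w 0.0009
toolx in tank 1.0 0.0
Fx tank -0.1
```

```bash
python3 -m creep '[[0.035, -0.0013, 0, 0], [0.035, -0.0013, 0, 0], [0.035, -0.0013, 0, 0], [0.035, -0.0013, 0, 0], [0.035, -0.0013, 0, 0], [0.035, -0.0013, 0, 0], [0.035, -0.0013, 0, 0], [0.035, -0.0013, 0, 0], [0.035, -0.0013, 0, 0], [0.035, -0.0013, 0, 0], [0.035, -0.0013, 0, 0], [0.035, -0.0013, 0, 0], [0.035, -0.0013, 0, 0], [0.035, -0.0013, 0, 0], [0.035, -0.0013, 0, 0], [0, 0, 0, 0], [0, 0, 0, 0], [0, 0, 0, 0]]'
python3 rel.py
```

```text
time: 2.93
position: [0.5934, 0.1989, 0.4386]
tool_rot: [0.856, 0.516, -0.001, -0.0]
ft_force: [-0.1, 0.3, -0.6]
grip_width: 0.0007
grip_force: 0.0
t 2.9333 tank-frame TCP [ 2.094e-01 -4.000e-04  4.386e-01] F [-0.1  0.3 -0.6] w 0.0007
toolx in tank 1.0 0.001
Fx tank 0.22
```

```bash
python3 -m creep '[[0, 0, 0.03, 0], [0, 0, 0.03, 0], [0, 0, 0.03, 0], [0, 0, 0.03, 0], [0, 0, 0.03, 0], [0, 0, 0.02, 0], [-0.01, 0, 0, 0], [-0.01, 0, 0, 0], [0, 0, 0, 0], [0, 0, 0, 0]]'
python3 rel.py
python3 - <<'E'
from rig import robot
import cv2
c=robot.camera("scene"); cv2.imwrite("pics/s1.png",cv2.resize(c["img"][100:300,220:420,::-1],(600,600),interpolation=cv2.INTER_CUBIC))
E
```

```text
time: 3.77
position: [0.5856, 0.1804, 0.2721]
tool_rot: [0.857, 0.515, 0.002, 0.001]
ft_force: [-0.2, 0.0, -0.1]
grip_width: 0.0003
grip_force: 0.0
t 3.7667 tank-frame TCP [ 0.1894 -0.0022  0.2721] F [-0.2  0.  -0.1] w 0.0003
toolx in tank 1.0 -0.001
Fx tank -0.06
```

View pics/s1.png

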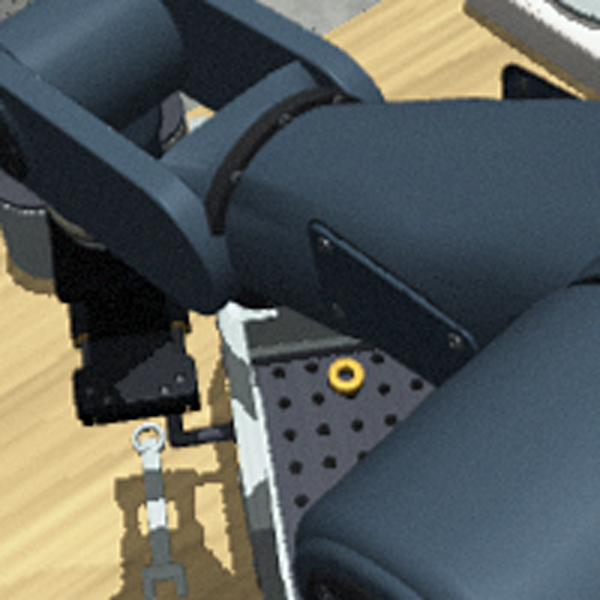

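The gripper stands behind the bar, whose near corner is at about (180,435), and it is not touching. Next I push the bar forward slowly.

```bash
python3 -m creep '[[-0.002, 0, 0, 0], [-0.002, 0, 0, 0], [-0.002, 0, 0, 0], [-0.002, 0, 0, 0], [0, 0, 0, 0]]'
python3 rel.py;python3 -m creep '[[-0.002, 0, 0, 0], [-0.002, 0, 0, 0], [-0.002, 0, 0, 0], [0, 0, 0, 0]]'
python3 rel.py
```

```text
time: 4.23
position: [0.5806, 0.1743, 0.2694]
tool_rot: [0.856, 0.516, -0.0, 0.0]
ft_force: [-0.7, 0.7, -0.1]
grip_width: 0.0007
grip_force: 0.0
t 4.2333 tank-frame TCP [ 0.1817 -0.0006  0.2694] F [-0.7  0.7 -0.1] w 0.0007
toolx in tank 1.0 0.001
Fx tank 0.3
time: 4.57
position: [0.5778, 0.1689, 0.2693]
tool_rot: [0.857, 0.516, -0.0, 0.0]
ft_force: [0.3, -0.6, 0.7]
grip_width: 0.0005
grip_force: 0.0
t 4.5667 tank-frame TCP [ 0.1756 -0.0006  0.2693] F [ 0.3 -0.6  0.7] w 0.0005
toolx in tank 1.0 0.0
Fx tank -0.42
```

```bash
python3 -m creep '[[-0.002, 0, 0, 0], [-0.002, 0, 0, 0], [-0.002, 0, 0, 0], [-0.002, 0, 0, 0]]'
python3 rel.py;python3 -m creep '[[-0.002, 0, 0, 0], [-0.002, 0, 0, 0], [-0.002, 0, 0, 0], [-0.002, 0, 0, 0]]'
python3 rel.py;python3 -m creep '[[-0.002, 0, 0, 0], [-0.002, 0, 0, 0], [0, 0, 0, 0]]'
python3 rel.py
```

```text
time: 4.9
position: [0.5742, 0.1619, 0.2694]
tool_rot: [0.856, 0.516, -0.0, 0.0]
ft_force: [-0.6, -0.2, 0.3]
grip_width: 0.0003
grip_force: 0.0
t 4.9 tank-frame TCP [ 0.1677 -0.0007  0.2694] F [-0.6 -0.2  0.3] w 0.0003
toolx in tank 1.0 0.001
Fx tank -0.43
time: 5.23
position: [0.5704, 0.1549, 0.2694]
tool_rot: [0.856, 0.516, 0.0, 0.0]
ft_force: [-0.3, -0.5, -0.6]
grip_width: 0.0005
grip_force: 0.0
t 5.2333 tank-frame TCP [ 0.1597 -0.0007  0.2694] F [-0.3 -0.5 -0.6] w 0.0005
toolx in tank 1.0 0.001
Fx tank -0.52
time: 5.48
position: [0.5685, 0.1512, 0.2694]
tool_rot: [0.857, 0.516, -0.0, 0.0]
ft_force: [-0.4, -0.2, -0.1]
grip_width: 0.0003
grip_force: 0.0
t 5.4833 tank-frame TCP [ 0.1556 -0.0007  0.2694] F [-0.4 -0.2 -0.1] w 0.0003
toolx in tank 1.0 0.0
Fx tank -0.37
```

Run:
```python
from rig import robot
import cv2,numpy as np
c=robot.camera("scene"); a=c["img"][170:300,230:360,::-1]
d=robot.camera("top"); b=d["img"][140:270,220:350,::-1]
cv2.imwrite("pics/s2.png",cv2.resize(np.hstack([a,b]),(800,400),interpolation=cv2.INTER_CUBIC))
```

```text
(no output)
```

View pics/s2.png

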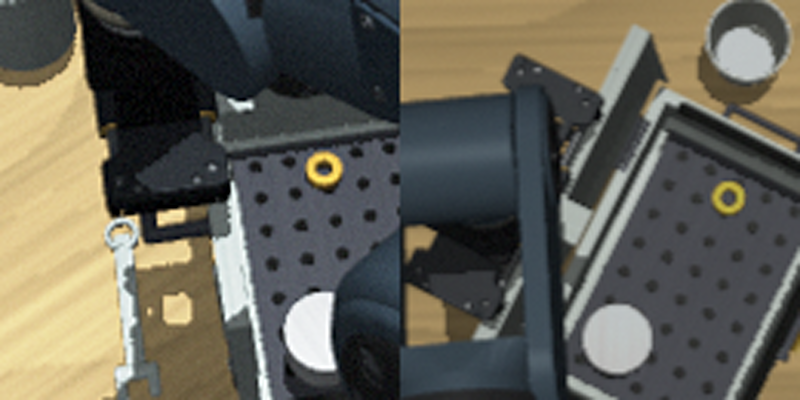

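Run:
```python
from fit import *
x=[0.4951,0.014,1.0841]
for a in (1.75,1.63,1.55,1.5): print(a,handle(a),[proj(c,world(x,handle(a)+[0,.0656,0])).round(1) for c in 'st'],'tip far corner',[proj(c,world(x,[.112-.238*np.cos(a),-.162,.109+.238*np.sin(a)])).round(1) for c in 'st'])
P=world(x,[.1556,0,.2694]); print([proj(c,P) for c in 'st'])
```

```text
1.75 [0.18747243 0.         0.27317647] [array([270.3, 249.9]), array([237. , 221.8])] tip far corner [array([271.7, 141.9]), array([286.8, 143.3])]
1.63 [0.16727575 0.         0.28103079] [array([279.7, 247. ]), array([243.5, 225.2])] tip far corner [array([284.3, 139.4]), array([297.1, 148.2])]
1.55 [0.15335117 0.         0.28489793] [array([286.2, 245.3]), array([248.1, 227.6])] tip far corner [array([292.8, 138.3]), array([304.1, 151.6])]
1.5 [0.14450826 0.         0.2867448 ] [array([290.4, 244.3]), array([251.2, 229.2])] tip far corner [array([298.1, 137.8]), array([308.5, 153.8])]
[array([281.8368093 , 221.19623534]), array([259.94176613, 204.54237233])]
```

Run:
```python
from rig import robot
import cv2,numpy as np
from fit import *
for n,(u,v,w,h) in {"top":(284,143,26,16)}.items():
    a=cv2.imread("pics/top0.png"); b=np.ascontiguousarray(robot.camera(n)["img"][:,:,::-1]); cv2.imwrite("pics/top3.png",b)
    m=cv2.matchTemplate(b[v-12:v+h+12,u-15:u+w+25],a[v:v+h,u:u+w],cv2.TM_CCOEFF_NORMED); print(n,cv2.minMaxLoc(m)[1],np.array(cv2.minMaxLoc(m)[3])-[15,12])
b=np.ascontiguousarray(robot.camera("scene")["img"][:,:,::-1]); cv2.imwrite("pics/scene3.png",b)
a=cv2.imread("pics/scene0.png")
u,v,w,h=270,236,24,18
m=cv2.matchTemplate(b[v-12:v+h+12,u-15:u+w+25],a[v:v+h,u:u+w],cv2.TM_CCOEFF_NORMED); print(cv2.minMaxLoc(m)[1],np.array(cv2.minMaxLoc(m)[3])-[15,12])
x=[0.4951,0.014,1.0841]
for X in(-.0375,.0375):
  for Y in (-.095,.095): print(X,Y,[proj(c,world(x,[.1556+X,Y,.339])).round(1) for c in 'st'])
cv2.imwrite("pics/c3.png",np.hstack([cv2.resize(b[180:260,240:320],(400,400),interpolation=cv2.INTER_CUBIC),cv2.resize(a[180:260,240:320],(400,400),interpolation=cv2.INTER_CUBIC)]))
```

```text
top 0.9991104602813721 [0 0]
0.743602991104126 [0 0]
-0.0375 -0.095 [array([291.9, 165.4]), array([287.8, 174.5])]
-0.0375 0.095 [array([304.8, 244.9]), array([252.2, 244.6])]
0.0375 -0.095 [array([257.3, 169.7]), array([260.4, 160.9])]
0.0375 0.095 [array([266.2, 250.4]), array([224.5, 230.7])]
```

View pics/c3.png

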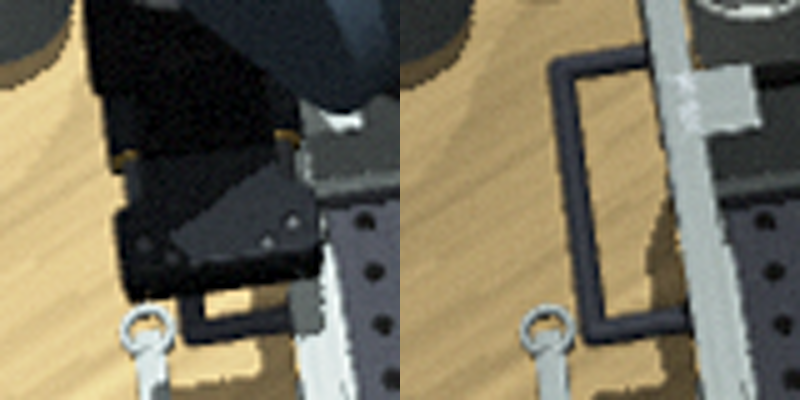

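The lid has not moved: the template shift is 0 and the bar's near corner is still at (190,335) in the left crop. The tip must have passed over the bar, so I'll back off, go lower and push again.

```bash
python3 -m creep '[[0.01, 0, 0, 0], [0.01, 0, 0, 0], [0.01, 0, 0, 0], [0.008, 0, 0, 0], [0, 0, 0, 0], [0, 0, 0.008, 0], [0, 0, 0.008, 0], [0, 0, 0.008, 0], [0, 0, 0, 0], [0, 0, 0, 0]]'
python3 rel.py;python3 -m creep '[[-0.003, 0, 0, 0], [-0.003, 0, 0, 0], [-0.003, 0, 0, 0], [-0.003, 0, 0, 0]]'
python3 rel.py;python3 -m creep '[[-0.002, 0, 0, 0], [-0.002, 0, 0, 0], [0, 0, 0, 0]]'
python3 rel.py
```

```text
time: 6.52
position: [0.5856, 0.1847, 0.2442]
tool_rot: [0.857, 0.516, -0.001, -0.001]
ft_force: [-0.4, 0.8, 0.8]
grip_width: 0.0005
grip_force: 0.0
t 6.5167 tank-frame TCP [ 1.932e-01 -2.000e-04  2.442e-01] F [-0.4  0.8  0.8] w 0.0005
toolx in tank 1.0 0.0
Fx tank 0.46
time: 6.85
position: [0.5818, 0.1751, 0.2465]
tool_rot: [0.857, 0.516, 0.002, -0.0]
ft_force: [1.9, 2.8, 2.2]
grip_width: 0.0009
grip_force: 1.4
t 6.85 tank-frame TCP [ 0.1829 -0.0012  0.2465] F [1.9 2.8 2.2] w 0.0009
toolx in tank 1.0 0.0
Fx tank 3.4
time: 7.1
position: [0.5789, 0.1704, 0.2457]
tool_rot: [0.857, 0.516, 0.0, 0.0]
ft_force: [0.3, 1.6, 1.2]
grip_width: 0.0004
grip_force: 0.6
t 7.1 tank-frame TCP [ 0.1775 -0.0009  0.2457] F [0.3 1.6 1.2] w 0.0004
toolx in tank 1.0 0.001
Fx tank 1.6
```

```bash
python3 -m creep '[[-0.002, 0, 0, 0], [-0.002, 0, 0, 0], [-0.002, 0, 0, 0], [-0.002, 0, 0, 0], [-0.002, 0, 0, 0], [-0.002, 0, 0, 0]]'
python3 rel.py;python3 -m creep '[[-0.002, 0, 0, 0], [-0.002, 0, 0, 0], [-0.002, 0, 0, 0], [-0.002, 0, 0, 0], [-0.002, 0, 0, 0], [-0.001, 0, 0, 0], [0, 0, 0, 0]]'
python3 rel.py
python3 - <<'E'
from rig import robot
import cv2,numpy as np
from fit import *
b=np.ascontiguousarray(robot.camera("scene")["img"][:,:,::-1]); t=np.ascontiguousarray(robot.camera("top")["img"][:,:,::-1])
cv2.imwrite("pics/c4.png",np.hstack([cv2.resize(b[180:260,240:320],(400,400),interpolation=cv2.INTER_CUBIC),cv2.resize(t[140:220,260:340],(400,400),interpolation=cv2.INTER_CUBIC)]))
x=[0.4951,0.014,1.0841]
for a in (1.6,1.5,1.45,1.4): print(a,[proj('s',world(x,handle(a)+[0,.0656,0])).round(1),proj('t',world(x,[.112-.238*np.cos(a),-.162,.109+.238*np.sin(a)])).round(1)])
for z in (.339,.36,.38): print(z,[proj('s',world(x,[.1556-.0375,y,z])).round(1) for y in(.095,.075)])
E
```

```text
time: 7.6
position: [0.5729, 0.16, 0.2451]
tool_rot: [0.856, 0.516, -0.0, -0.0]
ft_force: [-0.6, 0.8, 0.6]
grip_width: 0.0004
grip_force: 0.6
t 7.6 tank-frame TCP [ 0.1655 -0.0005  0.2451] F [-0.6  0.8  0.6] w 0.0004
toolx in tank 1.0 0.001
Fx tank 0.46
time: 8.18
position: [0.5678, 0.1502, 0.2452]
tool_rot: [0.857, 0.516, -0.0, -0.0]
ft_force: [0.3, 0.1, -0.1]
grip_width: 0.0004
grip_force: 0.0
t 8.1833 tank-frame TCP [ 0.1544 -0.0005  0.2452] F [ 0.3  0.1 -0.1] w 0.0004
toolx in tank 1.0 0.0
Fx tank 0.27
1.6 [array([282.1, 246.4]), array([299.7, 149.4])]
1.5 [array([290.4, 244.3]), array([308.5, 153.8])]
1.45 [array([294.7, 243.4]), array([312.8, 156. ])]
1.4 [array([298.9, 242.6]), array([317.2, 158.2])]
0.339 [array([304.8, 244.9]), array([303.3, 235.7])]
0.36 [array([304.6, 240.3]), array([303.1, 230.9])]
0.38 [array([304.5, 235.7]), array([302.9, 226.2])]
```

View pics/c4.png

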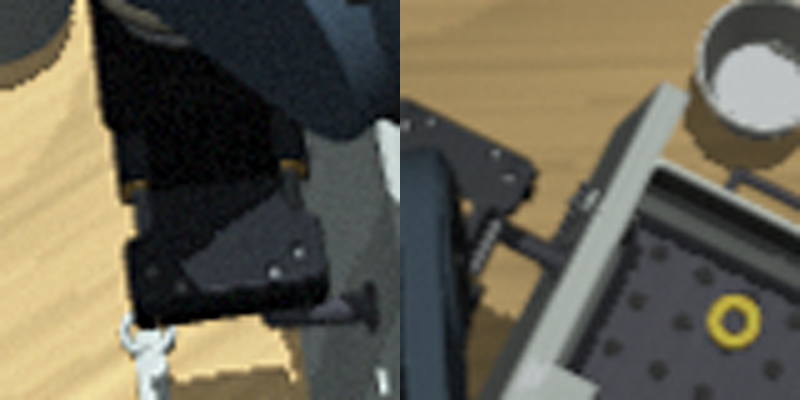

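The lid now leans at about 1.44–1.45 rad, with its top far corner at (668,82) in the right crop, and the hinge is holding it. Next I back off, rise and turn the gripper across the bar.

```bash
python3 -m creep '[[0.012, 0, 0, 0], [0.012, 0, 0, 0], [0.012, 0, 0, 0], [0, 0, -0.04, 0], [0, 0, -0.04, 0], [0, 0, -0.04, 0], [0, 0, -0.02, -0.12], [0, 0, 0, -0.121], [0, 0, 0, -0.121], [0, 0, 0, -0.121], [0, 0, 0, -0.121], [0, 0, 0, -0.121], [0, 0, 0, -0.121], [0, 0, 0, -0.121], [0, 0, 0, -0.121], [0, 0, 0, -0.121], [0, 0, 0, -0.121], [0, 0, 0, -0.121], [0, 0, 0, -0.12], [0, 0, 0, 0]]' 0.04
python3 rel.py
```

```text
time: 9.95
position: [0.5855, 0.1838, 0.3853]
tool_rot: [0.239, 0.971, 0.0, 0.0]
ft_force: [0.4, 0.3, -0.1]
grip_width: 0.0404
grip_force: 0.0
t 9.95 tank-frame TCP [ 0.1923 -0.0005  0.3853] F [ 0.4  0.3 -0.1] w 0.0404
toolx in tank -0.004 1.0
Fx tank 0.48
```

```bash
python3 -m creep '[[0, -0.02, 0, 0], [0, -0.02, 0, 0], [0, -0.012, 0, 0], [0, 0, 0.02, 0], [0, 0, 0.02, 0], [0, 0, 0.02, 0], [0, 0, 0.02, 0], [0, 0, 0.01, 0], [0, 0, 0.01, 0], [0, 0, 0, 0]]'
python3 rel.py;python3 -m creep '[[0, 0, 0.003, 0], [0, 0, 0.003, 0], [0, 0, 0.002, 0], [0, 0, 0, 0]]'
python3 rel.py
```

```text
time: 10.78
position: [0.56, 0.1367, 0.2835]
tool_rot: [0.241, 0.971, -0.0, -0.002]
ft_force: [-1.5, -1.1, -0.2]
grip_width: 0.0399
grip_force: 0.0
t 10.7833 tank-frame TCP [1.388e-01 1.000e-04 2.835e-01] F [-1.5 -1.1 -0.2] w 0.0399
toolx in tank -0.0 1.0
Fx tank -1.65
time: 11.12
position: [0.5609, 0.1365, 0.2776]
tool_rot: [0.241, 0.971, 0.0, 0.0]
ft_force: [-0.1, 0.5, 0.1]
grip_width: 0.0399
grip_force: 0.0
t 11.1167 tank-frame TCP [ 0.1391 -0.0009  0.2776] F [-0.1  0.5  0.1] w 0.0399
toolx in tank -0.001 1.0
Fx tank 0.42
```

```bash
for i in 1 2; do python3 -m creep '[[0, 0, 0.001, 0], [0, 0, 0.001, 0], [0, 0, 0, 0]]' >/dev/null
python3 rel.py;done
```

```text
t 11.3667 tank-frame TCP [ 0.139  -0.0008  0.2754] F [-0.4 -0.6  0.1] w 0.0406
toolx in tank -0.001 1.0
Fx tank -0.71
t 11.6167 tank-frame TCP [ 0.1389 -0.0006  0.2732] F [ 0.   0.4 -0.8] w 0.04
toolx in tank -0.001 1.0
Fx tank 0.37
```

```bash
for i in 1 2 3; do python3 -m creep '[[0, 0, 0.001, 0], [0, 0, 0.001, 0], [0, 0, 0, 0]]' >/dev/null
python3 rel.py;done
```

```text
t 11.8667 tank-frame TCP [ 0.1389 -0.0006  0.2711] F [ 0.3 -1.  -0.2] w 0.0404
toolx in tank -0.001 1.0
Fx tank -0.73
t 12.1167 tank-frame TCP [ 0.1389 -0.0006  0.2691] F [-0.3  0.5  0.1] w 0.0402
toolx in tank -0.001 1.0
Fx tank 0.32
t 12.3667 tank-frame TCP [ 0.1389 -0.0006  0.2671] F [ 0.7  0.3 -0.2] w 0.0401
toolx in tank -0.001 1.0
Fx tank 0.61
```

```bash
python3 -m creep '[[0, 0, 0, 0], [0, 0, 0, 0], [0, 0, 0, 0], [0, 0, 0, 0], [0, 0, 0, 0], [0, 0, 0, 0]]' 0.0 10; python3 rel.py
```

```text
time: 12.87
position: [0.5604, 0.1358, 0.2673]
tool_rot: [0.24, 0.971, -0.001, -0.0]
ft_force: [-0.9, -1.5, 0.9]
grip_width: 0.0101
grip_force: 9.7
t 12.8667 tank-frame TCP [ 0.1382 -0.0007  0.2673] F [-0.9 -1.5  0.9] w 0.0101
toolx in tank -0.001 1.0
Fx tank -1.75
```

The grip width of 10.1 mm is below the bar's 12 mm, so the pads are only catching the top of the bar. I'll reopen and go deeper.

```bash
python3 -m creep '[[0, 0, 0, 0], [0, 0, 0, 0], [0, 0, 0, 0], [0, 0, 0, 0], [0, 0, 0, 0]]' 0.04 >/dev/null; python3 rel.py; for i in 1 2 3; do python3 -m creep '[[0, 0, 0.002, 0], [0, 0, 0.002, 0], [0, 0, 0, 0]]' >/dev/null
python3 rel.py;done
```

```text
t 13.2833 tank-frame TCP [ 0.1392 -0.0007  0.2674] F [-0.7  0.2 -0.6] w 0.0349
toolx in tank -0.001 1.0
Fx tank -0.15
t 13.5333 tank-frame TCP [ 0.1388 -0.0004  0.2627] F [-0.   0.7  0.4] w 0.0393
toolx in tank -0.001 1.0
Fx tank 0.6
t 13.7833 tank-frame TCP [ 0.1388 -0.0004  0.2588] F [-0.7 -0.5 -0.6] w 0.0403
toolx in tank -0.001 1.0
Fx tank -0.71
t 14.0333 tank-frame TCP [ 0.1388 -0.0005  0.2548] F [-0.4 -0.3  0.5] w 0.0401
toolx in tank -0.001 1.0
Fx tank -0.44
```

```bash
python3 -m creep '[[0, 0, 0.001, 0], [0, 0, 0.001, 0], [0, 0, 0.001, 0], [0, 0, 0, 0]]'|grep ft; python3 -m creep '[[0, 0, 0, 0], [0, 0, 0, 0], [0, 0, 0, 0], [0, 0, 0, 0], [0, 0, 0, 0], [0, 0, 0, 0]]' 0.0 40; python3 rel.py
```

```text
ft_force: [-0.2, 0.3, 0.2]
time: 14.87
position: [0.5606, 0.1362, 0.2524]
tool_rot: [0.24, 0.971, -0.0, -0.0]
ft_force: [-0.2, -0.4, -0.1]
grip_width: 0.0107
grip_force: 40.0
t 14.8667 tank-frame TCP [ 0.1387 -0.0007  0.2524] F [-0.2 -0.4 -0.1] w 0.0107
toolx in tank -0.001 1.0
Fx tank -0.41
```

Run:
```python
from fit import *
A=np.concatenate([np.arange(1.455,.1,-.045),[.08]])
P=np.array([handle(a) for a in A]); d=np.diff(P,axis=0)
for k in range(0,len(d),10): print(A[min(k+10,len(A)-1)].round(3),[[0,round(r[0],4),round(-r[2],4),0] for r in d[k:k+10].tolist()])
```

```text
1.005 [[0, -0.0081, -0.0009, 0], [0, -0.0081, -0.0006, 0], [0, -0.0081, -0.0002, 0], [0, -0.0081, 0.0002, 0], [0, -0.0081, 0.0005, 0], [0, -0.0081, 0.0009, 0], [0, -0.008, 0.0013, 0], [0, -0.008, 0.0016, 0], [0, -0.0079, 0.002, 0], [0, -0.0078, 0.0023, 0]]
0.555 [[0, -0.0077, 0.0027, 0], [0, -0.0075, 0.003, 0], [0, -0.0074, 0.0034, 0], [0, -0.0072, 0.0037, 0], [0, -0.0071, 0.004, 0], [0, -0.0069, 0.0043, 0], [0, -0.0067, 0.0046, 0], [0, -0.0065, 0.0049, 0], [0, -0.0062, 0.0052, 0], [0, -0.006, 0.0055, 0]]
0.105 [[0, -0.0057, 0.0058, 0], [0, -0.0055, 0.006, 0], [0, -0.0052, 0.0062, 0], [0, -0.0049, 0.0065, 0], [0, -0.0046, 0.0067, 0], [0, -0.0043, 0.0069, 0], [0, -0.004, 0.0071, 0], [0, -0.0037, 0.0073, 0], [0, -0.0033, 0.0074, 0], [0, -0.003, 0.0076, 0]]
0.08 [[0, -0.0015, 0.0043, 0]]
```

```bash
python3 -m creep '[[0, -0.004, -0.0004, 0], [0, -0.004, -0.0004, 0], [0, -0.008, -0.0006, 0], [0, -0.008, -0.0002, 0], [0, -0.008, 0.0002, 0], [0, -0.008, 0.0005, 0], [0, 0, 0, 0]]'; python3 rel.py
```

```text
time: 15.45
position: [0.5404, 0.0983, 0.2531]
tool_rot: [0.241, 0.971, -0.002, -0.001]
ft_force: [-2.3, -4.3, -0.1]
grip_width: 0.0106
grip_force: 40.0
t 15.45 tank-frame TCP [ 0.0957 -0.0006  0.2531] F [-2.3 -4.3 -0.1] w 0.0106
toolx in tank -0.0 1.0
Fx tank -4.89
```

```bash
python3 -m creep '[[0, -0.008, 0.0009, 0], [0, -0.008, 0.0013, 0], [0, -0.008, 0.0016, 0], [0, -0.008, 0.002, 0], [0, -0.008, 0.0023, 0], [0, -0.0077, 0.0027, 0], [0, -0.0075, 0.003, 0], [0, -0.0074, 0.0034, 0], [0, -0.0072, 0.0037, 0], [0, -0.0071, 0.004, 0], [0, 0, 0, 0]]'; python3 rel.py
python3 - <<'E'
from fit import *
from rig import robot
p=robot.get_obs()['position']; x=[0.4951,0.014,1.0841]
tx=np.cos(x[2])*(p[0]-x[0])+np.sin(x[2])*(p[1]-x[1])
for a in (.85,.8,.75,.7): print(a,handle(a), 'expected TCP',handle(a)[0]+.0005,handle(a)[2]-.0355)
E
```

```text
time: 16.37
position: [0.5043, 0.0311, 0.2267]
tool_rot: [0.241, 0.971, -0.002, -0.002]
ft_force: [-2.9, -5.1, -6.0]
grip_width: 0.0106
grip_force: 40.0
t 16.3667 tank-frame TCP [ 1.940e-02 -1.000e-04  2.267e-01] F [-2.9 -5.1 -6. ] w 0.0106
toolx in tank -0.001 1.0
Fx tank -5.85
0.85 [0.03031057 0.         0.27017331] expected TCP 0.030810567701441298 0.23467331246437537
0.8 [0.02235735 0.         0.26588912] expected TCP 0.022857349954724597 0.23038911782803892
0.75 [0.01462819 0.         0.26121278] expected TCP 0.015128192148131388 0.22571278210340537
0.7 [0.00714241 0.         0.25615599] expected TCP 0.007642413150910625 0.2206559936943979
```

```bash
python3 -m creep '[[0, -0.0069, 0.0043, 0], [0, -0.0067, 0.0046, 0], [0, -0.0065, 0.0049, 0], [0, -0.0062, 0.0052, 0], [0, -0.006, 0.0055, 0], [0, -0.0057, 0.0058, 0], [0, -0.0055, 0.006, 0], [0, -0.0052, 0.0062, 0], [0, -0.0049, 0.0065, 0], [0, -0.0046, 0.0067, 0], [0, 0, 0, 0]]'; python3 rel.py
python3 - <<'E'
from fit import *
for a in (.35,.3,.25,.15,.1,.06,.03,0): print(a,'expected TCP',(handle(a)[0]+.0005).round(4),(handle(a)[2]-.0355).round(4))
E
```

```text
time: 17.28
position: [0.478, -0.0187, 0.1708]
tool_rot: [0.241, 0.971, 0.0, -0.001]
ft_force: [-3.3, 0.7, -11.7]
grip_width: 0.0109
grip_force: 40.0
t 17.2833 tank-frame TCP [-0.0369 -0.0002  0.1708] F [ -3.3   0.7 -11.7] w 0.0109
toolx in tank -0.0 1.0
Fx tank -0.9
0.35 expected TCP -0.0365 0.1758
0.3 expected TCP -0.0414 0.1682
0.25 expected TCP -0.0459 0.1604
0.15 expected TCP -0.0538 0.1441
0.1 expected TCP -0.0571 0.1357
0.06 expected TCP -0.0595 0.1289
0.03 expected TCP -0.0611 0.1237
0 expected TCP -0.0625 0.1185
```

```bash
python3 -m creep '[[0, -0.0033, 0.0045, 0], [0, -0.003, 0.0045, 0], [0, -0.0028, 0.0045, 0], [0, -0.0025, 0.0045, 0], [0, -0.0023, 0.0045, 0], [0, -0.0021, 0.004, 0], [0, -0.0015, 0.003, 0], [0, 0, 0, 0]]'; python3 rel.py
```

```text
time: 17.95
position: [0.4714, -0.0313, 0.142]
tool_rot: [0.242, 0.97, 0.003, -0.0]
ft_force: [1.5, 8.6, -15.0]
grip_width: 0.0106
grip_force: 40.0
t 17.95 tank-frame TCP [-0.0512 -0.0002  0.142 ] F [  1.5   8.6 -15. ] w 0.0106
toolx in tank 0.001 1.0
Fx tank 8.29
```

```bash
python3 -m creep '[[0, 0.001, 0.002, 0], [0, 0.001, 0.002, 0], [0, 0, 0.002, 0], [0, 0, 0.002, 0], [0, 0, 0, 0]]'; python3 rel.py
```

```text
time: 18.37
position: [0.4701, -0.0335, 0.1348]
tool_rot: [0.239, 0.971, -0.002, -0.001]
ft_force: [-7.0, -4.7, -9.4]
grip_width: 0.0111
grip_force: 40.0
t 18.3667 tank-frame TCP [-0.0537 -0.0002  0.1348] F [-7.  -4.7 -9.4] w 0.0111
toolx in tank -0.003 1.0
Fx tank -7.42
```

```bash
for i in 1 2; do python3 -m creep '[[0, -0.0006, 0.0015, 0], [0, -0.0006, 0.0015, 0], [0, -0.0006, 0.0015, 0], [0, 0, 0, 0], [0, 0, 0, 0]]' >/dev/null; python3 rel.py|grep -v tool;done
```

```text
t 18.7833 tank-frame TCP [-0.0547 -0.0003  0.1315] F [-9.1 -1.6  1.8] w 0.0107
Fx tank -5.67
t 19.2 tank-frame TCP [-0.0557 -0.0003  0.1277] F [-9.   1.1  6.4] w 0.0104
Fx tank -3.23
```

```bash
for i in 1; do python3 -m creep '[[0.001, -0.0006, 0.001, 0], [0.001, -0.0005, 0.001, 0], [0, 0, 0, 0], [0, 0, 0, 0]]' >/dev/null; python3 rel.py|grep -v tool;done
```

```text
t 19.5333 tank-frame TCP [-0.056  -0.0004  0.1265] F [-5.9  2.7  8.2] w 0.0111
Fx tank -0.31
```

```bash
for i in 1 2 ; do python3 -m creep '[[0.0005, -0.0002, 0.001, 0], [0.0005, -0.0002, 0.001, 0], [0, 0, 0, 0], [0, 0, 0, 0]]' >/dev/null; python3 rel.py|grep -v tool;done
```

```text
t 19.8667 tank-frame TCP [-0.0564 -0.0005  0.1247] F [-6.   1.3  8.8] w 0.0106
Fx tank -1.63
t 20.2 tank-frame TCP [-0.0567 -0.0005  0.1235] F [-5.1  1.4 14.5] w 0.0106
Fx tank -1.16
```

```bash
for i in 1 2 ; do python3 -m creep '[[0, 0, 0.0005, 0], [0, 0, 0.0005, 0], [0, 0, 0, 0], [0, 0, 0, 0]]' >/dev/null; python3 rel.py|grep -v tool;done
```

```text
t 20.5333 tank-frame TCP [-0.0569 -0.0005  0.1229] F [-6.4 -0.6 17. ] w 0.0108
Fx tank -3.52
t 20.8667 tank-frame TCP [-0.057  -0.0006  0.1223] F [-8.   0.2 21.1] w 0.0108
Fx tank -3.61
```

```bash
for i in 1 2 3; do python3 -m creep '[[0, 0, -0.001, 0], [0, 0, -0.001, 0], [0, 0, 0, 0], [0, 0, 0, 0]]' >/dev/null; python3 rel.py|grep -v tool;done
```

```text
t 21.2 tank-frame TCP [-0.0566 -0.0005  0.1238] F [-6.   1.  18.1] w 0.0109
Fx tank -1.88
t 21.5333 tank-frame TCP [-0.0564 -0.0005  0.1246] F [-2.6  1.  11. ] w 0.0105
Fx tank -0.36
t 21.8667 tank-frame TCP [-0.0564 -0.0003  0.1249] F [ 4.3  1.6 -1.6] w 0.011
Fx tank 3.42
```

```bash
python3 -m creep '[[0, 0, -0.001, 0], [0, 0, -0.0005, 0], [0, 0, 0, 0], [0, 0, 0, 0]]' >/dev/null; python3 rel.py|grep -v tool; python3 -m creep '[[0, 0, 0.001, 0], [0, 0, 0, 0], [0, 0, 0, 0], [0, 0, 0, 0], [0, 0, 0, 0]]' 0.04; python3 rel.py
python3 - <<'E'
from rig import robot
import cv2,numpy as np
b=np.ascontiguousarray(robot.camera("scene")["img"][:,:,::-1]); t=np.ascontiguousarray(robot.camera("top")["img"][:,:,::-1])
cv2.imwrite("pics/s5.png",b);cv2.imwrite("pics/t5.png",t)
E
```

```text
t 22.2 tank-frame TCP [-0.0564 -0.0003  0.1251] F [  7.7   0.8 -12.5] w 0.0106
Fx tank 4.33
time: 22.62
position: [0.4652, -0.0351, 0.1248]
tool_rot: [0.24, 0.971, -0.0, -0.0]
ft_force: [0.3, -0.1, -0.1]
grip_width: 0.0354
grip_force: 0.0
t 22.6167 tank-frame TCP [-0.0573  0.0034  0.1248] F [ 0.3 -0.1 -0.1] w 0.0354
toolx in tank -0.001 1.0
Fx tank 0.03
```

Pulling up with 12.5 N didn't move the lid, so the catch is holding. I'll withdraw straight up and check.

```bash
python3 -m creep '[[0, 0, 0, 0], [0, 0, -0.01, 0], [0, 0, -0.02, 0], [0, 0, -0.03, 0], [0, 0, -0.03, 0], [0, 0, -0.03, 0], [0, 0, -0.03, 0], [0.03, 0.02, 0, 0], [0.03, 0.03, 0, 0], [0.03, 0.03, 0, 0], [0.03, 0.03, 0, 0], [0.03, 0.03, 0, 0], [0.03, 0.03, 0, 0], [0, 0, 0, 0], [0, 0, 0, 0], [0, 0, 0, 0]]'
python3 - <<'E'
from rig import robot
import cv2,numpy as np
b=robot.camera("scene")["img"][130:330,250:420,::-1]; t=robot.camera("top")["img"][140:310,220:390,::-1]
f=lambda i:cv2.resize(i,(400,400),interpolation=cv2.INTER_CUBIC)
cv2.imwrite("pics/f.png",np.hstack([f(b),f(t)]))
from fit import *
x=[0.4951,0.014,1.0841]
for a in(.008,.04):
  for y in(-.0656,.0656): print(a,y,[proj(c,world(x,handle(a)+[0,y,0])).round(1) for c in 'st'])
E
```

```text
time: 24.05
position: [0.3869, 0.1955, 0.2747]
tool_rot: [0.24, 0.971, -0.0, 0.0]
ft_force: [-0.6, -0.4, -0.1]
grip_width: 0.04
grip_force: 0.0
0.008 -0.0656 [array([366.8, 207.6]), array([344.7, 221.2])]
0.008 0.0656 [array([378.8, 254.9]), array([323.9, 263.3])]
0.04 -0.0656 [array([366.4, 206.6]), array([344.3, 220.9])]
0.04 0.0656 [array([378.5, 254.1]), array([323.4, 263.1])]
```

View pics/f.png

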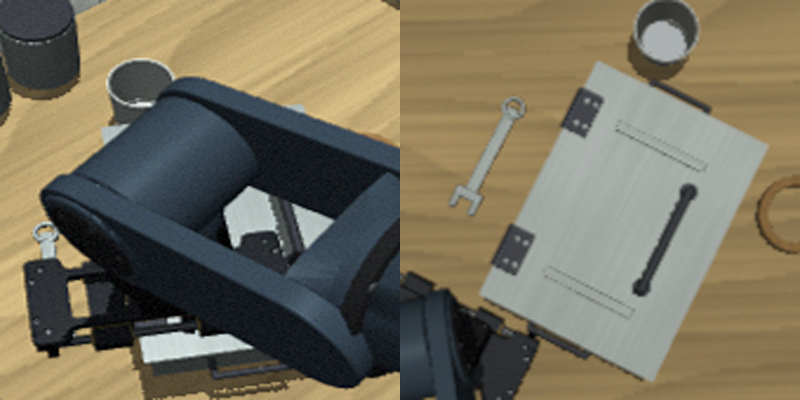

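The top view shows the lid flat and shut, with the handle from (690,190) to (640,290). The spanner, cup and tape haven't moved, and the gripper is clear.

```bash
python3 -c "
from rig import robot
print(robot.hand_in())"
```

```text
the job is handed in; nothing more can be done
None
```

The lid is shut and held by the catch (a 12.5 N upward pull at the handle did not lift it), the gripper has let go and is clear, and the job is handed in at about 24 s; the press peaked at about 21 N against the 25 N limit, and the things on the bench that I could see in the last pictures had not moved.

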